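# Take the beaded liner from under the hold-down bars of the drying rack

### The arm

A 7-joint arm with a two-finger parallel gripper is mounted at the origin on a cart in front of the work surface, level with it; the furniture and walls round the work are solid. World frame = base frame: x ahead of the robot, y to its left, z up, the work surface at z = 0. Lengths are in m, angles in rad, forces in N, time in s.
With the tool pointing down it reaches from about 0.4 to 0.925 m from the base axis. Payload 4.1 kg.
Tool frame: the origin (TCP) lies midway between the tips of the shut fingers; the grasp point (between the pads) lies 19 mm behind it (env.tcp_to_grasp is the distance from the TCP to the grasp point, in m); z points along the fingers, y is the line along which they close (so a half turn about z gives the same grasp; the last joint's range is limited). The gripper opens to 85 mm and grips with 20 to 120 N. Pads are 22 mm wide; open, the fingers measure 114 mm over their backs; the gripper's body (76 mm by 85 mm) begins 54 mm behind the grasp point. The pads swing forward as they close: fully open they stand 13 mm farther back than shut.
Start: joints at [1.063, 0.398, 0.045, 1.537, -0.019, 1.207, -0.051], TCP at [0.258, -0.596, 0.231] pointing down, gripper open.
Joint ranges: [-2.82, 2.82], [-0.49, 2.23], [-1.37, 1.46], [0, 2.46], [-1.36, 4.5], [0.23, 2], [-2.94, 2.94]. Speed limits (rad/s): [2.57, 2.57, 3.14, 3.14, 3.14, 3.14, 3.14].

### API

Orientations are given as a unit quaternion [x, y, z, w].
In Python, from plant import env, optics, sign_off gives the robot as it stands. The module is installed in compiled form; this text tells all that it offers.
- The arm moves only by the shell command python3 -m inch 'ROWS'. ROWS is a JSON object whose one key "steps" holds a list of rows, each a list of 3 entries, a list of its own where there are three numbers: the opening, from -1 (shut) to 1 (fully open), then the shift along the tool's x, y, z in units of 25 mm (1.0 is 25 mm), then the turn, a rotation vector about the tool's x, y, z in units of 8 degrees (1.0 is 8 degrees). In form: {"steps": [[grip, [tx, ty, tz], [wx, wy, wz]], ...]}. A call has 1 to 8 rows; each row is the pose to reach, as a shift and turn from the pose commanded when the call began, along the tool's axes at that moment; what a row does not reach only later rows make up. A row lasts 1/10 s, in which the tool goes at most 50 mm and 8.59 degrees, less where a joint would pass 70% of its speed; a pose out of reach is approached as far as the arm can. A call with a gripper value outside its range is refused whole. The fingers move at their own pace and stop on an object; the grip force is fixed at half the most. Time passes only in rows, so rows that repeat a pose let the fingers close. It gives the time, the measured TCP pose, the force, the opening and the grip force at its end, in the units of the state.
- env.get_state(): the state, without advancing time (a new reading comes with each control period).
- optics.capture(name): name is "side" or "top"; returns the picture (384x512x3 uint8, blue, green, red); there is no depth.
- optics.camera_params(name): a dict with "intrinsics" (3x3 intrinsics, pixels), "distortion" ([k1, k2, p1, p2, k3] as OpenCV has them; the pictures are not rectified), "R" (3x3) and "t" (3): a world point X has camera coordinates R X + t. Camera axes: x right, y down, z forward; pixel columns grow to the right and rows downward; lengths in m; the calibration is good to about 2 mm. A picture is of the moment at which its call begins. camera_params takes no time and is no camera call.
- sign_off(): hands the job in; it is judged then, once.
The state is a dict: "time": time; "q": joint angles; "qvel": joint speeds; "joint_efforts": joint torques, N m; "eef_pos": TCP position; "ee_rot": TCP orientation; "contact_force": force on the tool from outside, world axes, zero at the start; "moment": the same for the moment, N m; "width": opening from 0.0 (shut) to 1.0 (fully open); "gripper_force": force on a finger pad.
Only numpy, scipy, OpenCV 4.12 (cv2) and the standard library are available. Lean on these libraries where they do the work, as an engineer would, in place of code of your own. Each camera call takes 0.05 s, during which the arm holds its last target. There are 200 camera calls.

### The job

We want to print the beaded border liner next. Take both toothed hold-down bars off the drying rack and stand them on the ware board, then lift the beaded liner out of the rack and lay it in the printing nest, beads up. After that put each bar back on its own rail, teeth fully down between the fins, so that the plain liners stay flat; leave those, the masking tape and the wooden pad block where they are.

Things in the scene. Friction and masses are not known exactly. Their poses are not given: they have to be found in the camera images.
- drying_rack: Fixed rack (mm), base 118x200x10, origin mid-underside on bench. Liners lie along its y on sills (top z 18) in gaps at x -42, 0, 42. Two comb rails along x: broad (36 wide) at y +50, narrow (18) at y -50; fins 5 thick at x +-10.5, +-31.5, +-52.5, tops z 46, gaps 16. Lugs at the rail ends to z 57, 46 apart (broad), 28 (narrow) in y. From y -32 to 22 open down to z 10 to grip a liner.
- broad_bar: Broad loose hold-down bar (mm), 0.3 kg: aluminium spine 112 (x) x 36 (y), z 13 to 23; below it 5 teeth 9 thick in x at x 0, +-21, +-42; on it a wooden handle 60 (x) x 16 (y), z 23 to 47, gripped across y. Origin: centre, at the tooth tips. Stands on its teeth. Starts, and goes back (either way round), on the broad rail: origin at (0, 50, 33) of the rack, spine resting on the fin tops.
- narrow_bar: Narrow loose hold-down bar, 0.2 kg: as the broad bar, with the same teeth pitch, heights, handle and origin, but its spine is only 18 mm wide in y. Starts, and goes back (either way round), on the narrow rail: origin at (0, -50, 33) mm of the rack.
- beaded_liner: Loose beaded border liner of fired clay, 60 g: strip 11 (x) x 180 (y) x 14 mm (z) with a row of round beads along its top; the longest of the three liners. Origin: centre of its underside. Starts in any of the three gaps of the rack, under both bars, its underside at z 18 mm. Grip it across its 11 mm, in its middle.
- plain_liner_1: Loose plain border liner of fired clay, flat top, 11 (x) x 150 (y) x 14 mm. Origin: centre of its underside. Lies in another gap of the rack, and stays there.
- plain_liner_2: The other plain border liner, just like the first: flat top, 11 x 150 x 14 mm, same origin. Lies in the third gap of the rack, and stays there.
- ware_board: Fixed ware board: bare pale plank 124 (x) x 200 (y) mm on two low battens, flat top 18 mm above the bench. Origin: centre of its underside, on the bench. Room for the two bars side by side, for instance at y +50 and -50 mm, their teeth on the plank.
- printing_nest: Fixed printing nest for one liner: plywood base 76 (x) x 216 (y) mm, top z 12. Origin: centre of its underside, on the bench. Along its y a groove 18 wide, 192 long between end stops (top z 20); its wooden fences (top z 20, flared to 22 mm) leave the middle open from y -34 to 34 for the fingers. The seated liner has its origin at (0, 0, 12) mm of the nest.
- masking_tape: Roll of masking tape lying flat, 98 x 96 x 25 mm, origin at the centre of its underside; a bystander.
- pad_block: Wooden pad block 50 x 90 x 39 mm, origin at the centre of its underside; a bystander.

How it is judged:
By the outcome, as a careful person would: the job done as asked, in the order asked, and still so for the second after the job is handed in, with the robot touching nothing.
It also fails if it takes over 147 s, if anything falls off the work surface, if the arm or the gripper's body presses on something with over 40 N, if the wrist force passes 120 N, or if a joint passes its speed limit or range.

## Working session

There is one attempt and no reset: what is moved stays moved. The work goes in short steps, Python scripts to look and compute and a shell command to move; the robot and the scene stay as the last step left them, time stands still between calls to the robot, and variables do not carry over. Pictures are saved under pics/ and viewed, at most 14 in all, crops included, and the job is handed in when it is done.

```bash
mkdir -p pics; python3 - <<'E'
from plant import env, optics
import cv2,numpy as np
for n in("top","side"):
    cv2.imwrite(f"pics/{n}0.png",optics.capture(n))
    p=optics.camera_params(n);print(n,p["intrinsics"],p["distortion"],-np.array(p["R"]).T@p["t"],p["R"])
s=env.get_state();print(s["time"],s["eef_pos"],s["ee_rot"],s["contact_force"],env.tcp_to_grasp)
E
```

```text
top [[448.53885628   0.         255.14697566]
 [  0.         448.53885628 187.0480093 ]
 [  0.           0.           1.        ]] [-0.03684411  0.          0.          0.          0.        ] [0.35718597 0.01565453 1.29465585] [[ 0.01646653 -0.99966182  0.02012692]
 [-0.98015468 -0.0201158  -0.19721097]
 [ 0.19754914 -0.01648012 -0.98015445]]
side [[366.15801477   0.         252.71602816]
 [  0.         366.15801477 191.94744354]
 [  0.           0.           1.        ]] [-0.04893432  0.          0.          0.          0.        ] [0.39926056 0.73925045 1.14593517] [[-0.96700047 -0.25476076  0.0026566 ]
 [-0.20957331  0.7894657  -0.57690808]
 [ 0.14487625 -0.55842714 -0.81680475]]
0.1 [ 0.2581755  -0.59590297  0.23036418] [ 9.79168929e-01  2.03045363e-01 -2.39704422e-04 -8.55392882e-04] [ 0.24051168 -0.78000758 -0.63533695] 0.0187
```

View pics/top0.png

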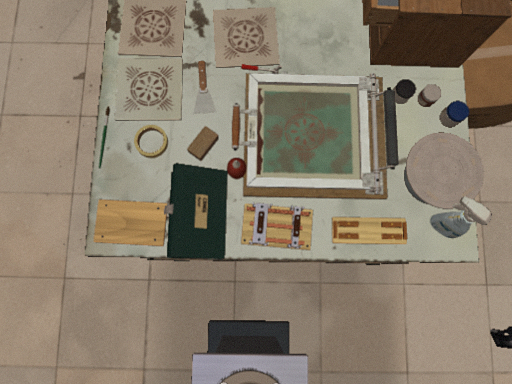

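View pics/side0.png

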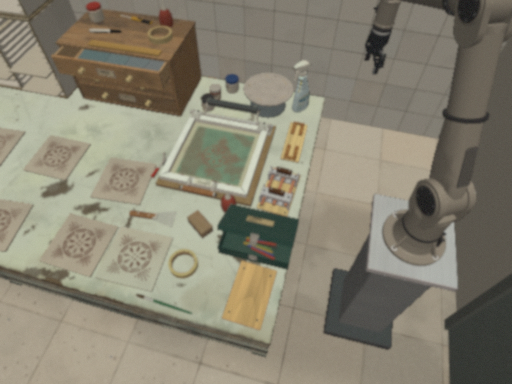

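Top view: the rack is at about (277,226), with its bars at x-pixels 260 and 296. The ware board is at (131,222), the nest at (369,230), and a green toolbox stands between board and rack. I'll enlarge these next.

```bash
cat > h.py <<'E'
import numpy as np,cv2
from plant import env,optics
from scipy.spatial.transform import Rotation as Ro
def cam(n):
    p=optics.camera_params(n);return [np.array(p[k],float) for k in("intrinsics","distortion","R","t")]
def ray(n,uv):
    K,d,R,t=cam(n);u=cv2.undistortPoints(np.array(uv,float).reshape(-1,1,2),K,d).reshape(-1,2)
    return -R.T@t,np.c_[u,np.ones(len(u))]@R
def onz(n,uv,z):
    c,v=ray(n,uv);return c+v*((z-c[2])/v[:,2])[:,None]
def proj(n,P):
    K,d,R,t=cam(n);return cv2.projectPoints(np.array(P,float).reshape(-1,1,3),cv2.Rodrigues(R)[0],t,K,d)[0].reshape(-1,2)
def crop(n,x0,y0,x1,y1,s,f,img=None):
    im=optics.capture(n) if img is None else img
    cv2.imwrite(f"pics/{f}.png",cv2.resize(im[y0:y1,x0:x1],None,fx=s,fy=s,interpolation=cv2.INTER_CUBIC));return im
E
python3 - <<'E'
from h import *
a=cv2.imread("pics/top0.png");b=cv2.imread("pics/side0.png")
crop("top",232,195,412,255,4,"c1",a)
top=cv2.resize(a[195:255,232:412],None,fx=4.4,fy=4.4,interpolation=2)
s=cv2.resize(b[110:230,200:320],None,fx=2.7,fy=2.7,interpolation=2)
t2=cv2.resize(a[190:262,85:235],None,fx=3,fy=3,interpolation=2)
W=np.zeros((264+324,800,3),np.uint8);W[:264,:792]=top;W[264:264+s.shape[0],:s.shape[1]]=s;W[264:264+t2.shape[0],340:340+t2.shape[1]]=t2
cv2.imwrite("pics/m1.png",W)
E
```

```text
(no output)
```

View pics/m1.png

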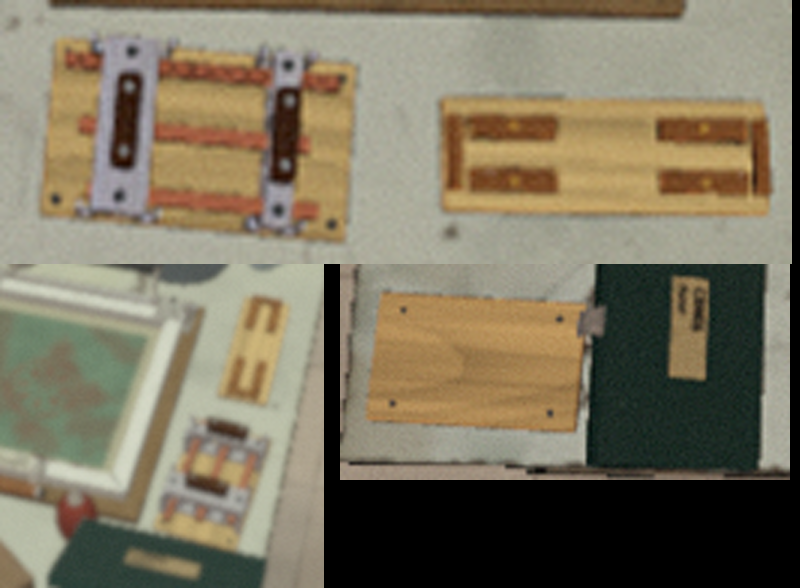

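The beaded liner is the far one (top strip in the crop), in the +x gap: it is the longest and bumpy-edged. The broad bar is on the left (+y) at crop (125,125), the narrow one at (285,138). The nest's corners are (442,97) to (770,214), and the plank is fully visible.

```bash
python3 - <<'E'
from h import *
a=cv2.imread("pics/top0.png");b=cv2.imread("pics/side0.png")
hsv=cv2.cvtColor(a,cv2.COLOR_BGR2HSV)
def blobs(name,mask,roi,z,minA,hull=False):
    x0,y0,x1,y1=roi;m=np.zeros_like(mask);m[y0:y1,x0:x1]=mask[y0:y1,x0:x1]
    # upsample for smoother contours
    cs,_=cv2.findContours(cv2.morphologyEx(m,cv2.MORPH_CLOSE,np.ones((3,3))),cv2.RETR_EXTERNAL,cv2.CHAIN_APPROX_NONE)
    for c in cs:
        if cv2.contourArea(c)<minA: continue
        P=onz("top",c[:,0,:],z)[:,:2]*1000
        (cx,cy),(w,h),ang=cv2.minAreaRect(P.astype(np.float32))
        print(name,"c",round(cx,1),round(cy,1),"wh",round(w,1),round(h,1),"ang",round(ang,1))
wood=cv2.inRange(hsv,(8,70,60),(28,255,255))
blobs("nest",wood,(325,205,415,255),.012,300)
blobs("board",wood,(85,190,167,255),.018,300)
blobs("rackwood",cv2.inRange(hsv,(0,70,60),(28,255,255)),(236,198,318,252),.010,100)
dark=cv2.inRange(hsv,(0,40,0),(30,255,75))
blobs("handle",dark,(236,198,318,252),.080,20)
grey=cv2.inRange(hsv,(100,8,110),(150,90,255))
blobs("spine",grey,(236,198,318,252),.056,30)
blobs("toolbox@0.1",cv2.inRange(hsv,(60,80,10),(95,255,75)),(165,160,232,262),.10,500)
def tri(u,v):
    c1,r1=ray("top",[u]);c2,r2=ray("side",[v]);A=np.c_[r1[0],-r2[0]];s=np.linalg.lstsq(A,c2-c1,rcond=None)[0]
    return np.round((c1+s[0]*r1[0]+c2+s[1]*r2[0])*500,1),np.linalg.norm(c1+s[0]*r1[0]-c2-s[1]*r2[0])*1e3
print("label",tri((85+(690-340)/3,190+(328-264)/3),(200+160/2.7,110+(563-264)/2.7)))
print("nest c",tri((232+605/4.4,195+156/4.4),(200+253/2.7,110+(348-264)/2.7)))
print("corner rack",onz("top",[(232+x/4.4,195+y/4.4) for x,y in[(55,38),(357,64),(347,242),(40,215)]],.01)*1000)
print("red ball",onz("top",[(236,168)],.03)*1000,"frame edge",onz("top",[(245,197),(385,197)],.04)*1000)
E
```

```text
nest c 496.3 -337.1 wh 75.2 218.2 ang 0.9
board c 505.4 348.8 wh 202.2 124.2 ang 87.9
rackwood c 500.1 -104.6 wh 129.9 117.7 ang 85.9
rackwood c 508.3 13.4 wh 31.6 115.8 ang 86.1
handle c 497.9 -119.0 wh 15.1 58.0 ang 85.9
handle c 505.5 -20.0 wh 13.6 55.7 ang 85.7
spine c 503.1 -19.1 wh 111.4 36.4 ang 1.0
toolbox@0.1 c 531.7 149.9 wh 149.8 252.0 ang 89.7
label (array([530.1, 137. , 108.9]), np.float64(5.570035500298003))
nest c (array([ 498.2, -339.9,    5.2]), np.float64(5.368931432009968))
corner rack [[ 566.42173234   24.11538104   10.        ]
 [ 552.96178357 -175.35980956   10.        ]
 [ 436.22396639 -167.89439277   10.        ]
 [ 450.17168811   31.3864165    10.        ]]
red ball [[667.260036    50.82968218  30.        ]] frame edge [[ 580.64351842   22.90109409   40.        ]
 [ 588.60052186 -378.2153855    40.        ]]
```

```bash
cat > go.py <<'E'
import sys
from h import *
# usage: go.py x y z(mm) yaw(deg) -> shift/turn in move units from measured pose
def go(x,y,z,yaw):
    s=env.get_state();R=Ro.from_quat(s["ee_rot"])
    T=R.inv().apply(np.array([x,y,z])/1000-s["eef_pos"])*40
    g=Ro.from_euler("z",yaw,degrees=True)*Ro.from_euler("x",180,degrees=True)
    w=np.degrees((R.inv()*g).as_rotvec())/8
    print("shift",np.round(T,3),"turn",np.round(w,3),"| t",round(s["time"],1),"pos",np.round(s["eef_pos"]*1e3,1),"yaw",round((R*Ro.from_euler("x",-180,degrees=True)).as_euler("zyx",degrees=True)[0],2),"F",np.round(s["contact_force"],1),"w",round(s["width"],3),"g",round(s["gripper_force"],1))
if __name__=="__main__":
    v=list(map(float,sys.argv[1:]))
    for i in range(0,len(v),4): go(*v[i:i+4])
E
python3 go.py 505 -20 180 -3.9
```

```text
shift [ 18.219 -17.207   2.043] turn [-0.012  0.004  3.416] | t 0.1 pos [ 258.2 -595.9  230.4] yaw 23.43 F [ 0.2 -0.8 -0.6] w 0.998 g 0.0
```

```bash
python3 -m inch '{"steps":[[0.0,[18.22,-17.21,1.0],[0,0,3.416]],[0.0,[18.22,-17.21,1.0],[0,0,3.416]],[0.0,[18.22,-17.21,1.0],[0,0,3.416]],[0.0,[18.22,-17.21,1.0],[0,0,3.416]],[0.0,[18.22,-17.21,1.0],[0,0,3.416]],[0.0,[18.22,-17.21,1.0],[0,0,3.416]],[0.0,[18.22,-17.21,1.0],[0,0,3.416]],[0.0,[18.22,-17.21,1.0],[0,0,3.416]]]}'; python3 go.py 505 -20 120 -3.9
```

```text
time: 0.9
eef_pos: [0.4154, -0.2287, 0.2152]
ee_rot: [0.999, -0.034, -0.0, 0.0]
contact_force: [1.1, 0.1, -0.1]
width: 0.5
gripper_force: 0.0
shift [ 3.006 -8.576  3.807] turn [ 0.002  0.    -0.001] | t 0.9 pos [ 415.4 -228.7  215.2] yaw -3.91 F [ 1.1  0.1 -0.1] w 0.5 g 0.0
```

```bash
python3 -m inch '{"steps":[[-0.15,[3.0,-8.58,3.8],[0,0,0]],[-0.15,[3.0,-8.58,3.8],[0,0,0]],[-0.15,[3.0,-8.58,3.8],[0,0,0]],[-0.15,[3.0,-8.58,3.8],[0,0,0]],[-0.15,[3.0,-8.58,3.8],[0,0,0]],[-0.15,[3.0,-8.58,3.8],[0,0,0]],[-0.15,[3.0,-8.58,3.8],[0,0,0]],[-0.15,[3.0,-8.58,3.8],[0,0,0]]]}'; python3 go.py 505 -20.5 59 -3.9;python3 - <<'E'
from h import *
a=crop("side",230,150,310,210,8,"s1");print(proj("side",[.505,-.0205,.12]))
E
```

```text
time: 1.7
eef_pos: [0.5043, -0.0234, 0.1205]
ee_rot: [0.999, -0.035, -0.0, 0.001]
contact_force: [-0.5, 0.3, 0.7]
width: 0.427
gripper_force: 0.0
shift [ 0.019 -0.119  2.459] turn [ 0.007  0.002 -0.013] | t 1.7 pos [504.3 -23.4 120.5] yaw -4.01 F [-0.5  0.3  0.7] w 0.427 g 0.0
[[278.09649957 183.32669928]]
```

View pics/s1.png

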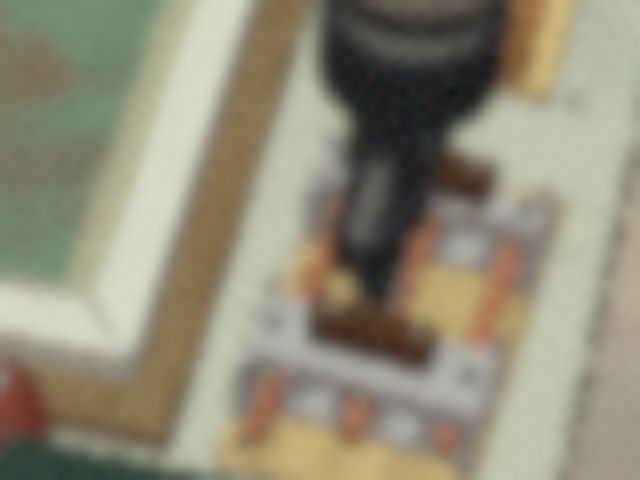

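The gripper hangs centred over the broad bar's handle (375,300 in the crop), so I descend and grip.

```bash
python3 -m inch '{"steps":[[-0.15,[0.02,-0.12,1.0],[0,0,0]],[-0.15,[0.02,-0.12,2.0],[0,0,0]],[-0.15,[0.02,-0.12,2.46],[0,0,0]],[-0.15,[0.02,-0.12,2.46],[0,0,0]],[-0.15,[0.02,-0.12,2.46],[0,0,0]]]}'; python3 -m inch '{"steps":[[-1,[0,0,0],[0,0,0]],[-1,[0,0,0],[0,0,0]],[-1,[0,0,0],[0,0,0]],[-1,[0,0,0],[0,0,0]],[-1,[0,0,0],[0,0,0]],[-1,[0,0,0],[0,0,0]],[-1,[0,0,0],[0,0,0]]]}'; python3 go.py 505 -20.5 59 -3.9
```

```text
time: 2.25
eef_pos: [0.5059, -0.0197, 0.0596]
ee_rot: [0.999, -0.035, 0.001, 0.0]
contact_force: [-0.4, 0.8, 0.2]
width: 0.429
gripper_force: 0.0
time: 2.95
eef_pos: [0.5066, -0.0194, 0.0604]
ee_rot: [0.999, -0.034, 0.001, 0.0]
contact_force: [-1.3, -0.9, 6.7]
width: 0.174
gripper_force: 60.4
shift [-0.06   0.05   0.055] turn [ 0.004 -0.019 -0.003] | t 3.0 pos [506.6 -19.4  60.4] yaw -3.93 F [-1.3 -0.9  6.7] w 0.174 g 60.4
```

```bash
python3 -m inch '{"steps":[[-1,[0,0,-0.5],[0,0,0]],[-1,[0,0,-1.2],[0,0,0]],[-1,[0,0,-2.2],[0,0,0]],[-1,[0,0,-3.6],[0,0,0]],[-1,[0,0,-5],[0,0,0]],[-1,[0,0,-5.2],[0,0,0]],[-1,[0,0,-5.2],[0,0,0]]]}'; python3 go.py 507 394 190 -3.9
```

```text
time: 3.65
eef_pos: [0.5055, -0.0188, 0.1897]
ee_rot: [0.999, -0.034, 0.001, 0.0]
contact_force: [-0.7, -0.4, -3.5]
width: 0.172
gripper_force: 59.2
shift [ -1.062 -16.477  -0.017] turn [ 0.001 -0.013  0.001] | t 3.6 pos [505.5 -18.8 189.7] yaw -3.89 F [-0.7 -0.4 -3.5] w 0.172 g 59.2
```

```bash
python3 -m inch '{"steps":[[-1,[-0.1,-1.5,0],[0,0,0]],[-1,[-0.2,-3.2,0],[0,0,0]],[-1,[-0.3,-5,0],[0,0,0]],[-1,[-0.45,-6.8,0],[0,0,0]],[-1,[-0.55,-8.5,0],[0,0,0]],[-1,[-0.65,-10.3,0],[0,0,0]],[-1,[-0.8,-12,0],[0,0,0]],[-1,[-0.9,-13.5,0],[0,0,0]]]}' >/dev/null; python3 -m inch '{"steps":[[-1,[-0.1,-1.5,0],[0,0,0]],[-1,[-0.16,-2.5,0],[0,0,0]],[-1,[-0.16,-3,0],[0,0,0]],[-1,[-0.16,-3,0],[0,0,0]],[-1,[-0.16,-3,0],[0,0,0]],[-1,[-0.16,-3,0],[0,0,0]]]}'; python3 go.py 507 394 45 -3.9
```

```text
time: 5.05
eef_pos: [0.5078, 0.3917, 0.1882]
ee_rot: [0.999, -0.035, -0.0, 0.001]
contact_force: [0.1, -0.7, -3.0]
width: 0.173
gripper_force: 59.2
shift [-0.037 -0.107  5.728] turn [ 0.019  0.001 -0.021] | t 5.0 pos [507.8 391.7 188.2] yaw -4.07 F [ 0.1 -0.7 -3. ] w 0.173 g 59.2
```

```bash
python3 -m inch '{"steps":[[-1,[0,0,1],[0,0,0]],[-1,[0,0,2.5],[0,0,0]],[-1,[0,0,4],[0,0,0]],[-1,[0,0,5],[0,0,0]],[-1,[0,0,5.4],[0,0,0]],[-1,[0,0,5.65],[0,0,0]],[-1,[0,0,5.75],[0,0,0]],[-1,[0,0,5.75],[0,0,0]]]}'; python3 go.py 507 394 45 -3.9; python3 - <<'E'
from h import *
crop("side",215,255,300,335,7,"s2")
E
```

```text
time: 5.85
eef_pos: [0.5079, 0.3948, 0.0464]
ee_rot: [0.999, -0.034, 0.001, -0.001]
contact_force: [-1.3, -0.5, -2.5]
width: 0.173
gripper_force: 59.2
shift [-0.032  0.036  0.055] turn [-0.009 -0.012 -0.003] | t 5.8 pos [507.9 394.8  46.4] yaw -3.92 F [-1.3 -0.5 -2.5] w 0.173 g 59.2
```

View pics/s2.png

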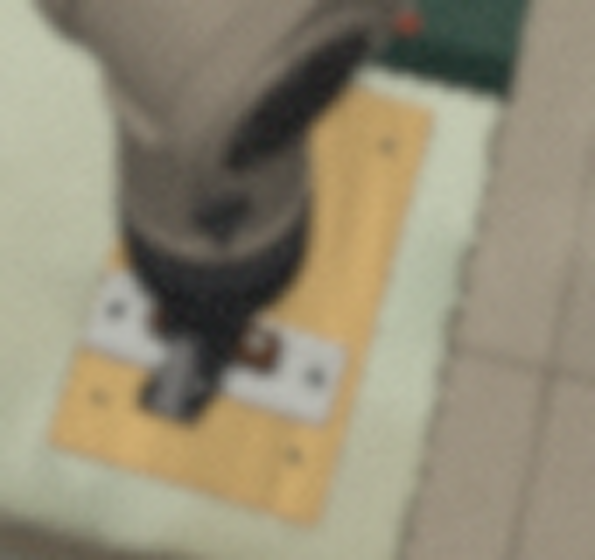

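The broad bar spans the plank well within its edges (crop 85 to 350, row 350). It is still just off the wood, so I lower it a touch.

```bash
python3 -m inch '{"steps":[[-1,[0,0,0.05],[0,0,0]],[-1,[0,0,0.05],[0,0,0]],[-1,[0,0,0.05],[0,0,0]]]}'; python3 go.py 507 394 45 -3.9
```

```text
time: 6.2
eef_pos: [0.5079, 0.3953, 0.0455]
ee_rot: [0.999, -0.034, 0.001, -0.001]
contact_force: [-0.9, -1.1, 4.0]
width: 0.171
gripper_force: 60.1
shift [-0.032  0.053  0.018] turn [-0.012 -0.015 -0.   ] | t 6.2 pos [507.9 395.3  45.5] yaw -3.9 F [-0.9 -1.1  4. ] w 0.171 g 60.1
```

```bash
python3 -m inch '{"steps":[[-0.15,[0,0,0],[0,0,0]],[-0.15,[0,0,0],[0,0,0]],[-0.15,[0,0,0],[0,0,0]],[-0.15,[0,0,-1],[0,0,0]],[-0.15,[0,0,-3],[0,0,0]],[-0.15,[0,0,-5],[0,0,0]],[-0.15,[0,0,-5],[0,0,0]],[-0.15,[0,0,-5],[0,0,0]]]}'; python3 go.py 498.5 -119 170 -3.9
```

```text
time: 7.0
eef_pos: [0.5076, 0.3951, 0.1705]
ee_rot: [0.999, -0.034, 0.001, -0.001]
contact_force: [-0.4, -0.1, -0.2]
width: 0.422
gripper_force: 0.0
shift [ 1.036e+00  2.054e+01 -1.800e-02] turn [-0.014 -0.018 -0.   ] | t 7.0 pos [507.6 395.1 170.5] yaw -3.9 F [-0.4 -0.1 -0.2] w 0.422 g 0.0
```

```bash
python3 -m inch '{"steps":[[-0.15,[0.2,2,0],[0,0,0]],[-0.15,[0.4,4,0],[0,0,0]],[-0.15,[0.5,6,0],[0,0,0]],[-0.15,[0.6,8,0],[0,0,0]],[-0.15,[0.7,10,0],[0,0,0]],[-0.15,[0.8,12,0],[0,0,0]],[-0.15,[0.9,14,0],[0,0,0]],[-0.15,[1.04,16,0],[0,0,0]]]}' >/dev/null; python3 -m inch '{"steps":[[-0.15,[0,2,0],[0,0,0]],[-0.15,[0,4,0],[0,0,0]],[-0.15,[0,4.54,0],[0,0,0]],[-0.15,[0,4.54,0.5],[0,0,0]],[-0.15,[0,4.54,2],[0,0,0]],[-0.15,[0,4.54,2],[0,0,0]],[-0.15,[0,4.54,2],[0,0,0]],[-0.15,[0,4.54,2],[0,0,0]]]}'; python3 go.py 498.5 -119 59.5 -3.9; python3 - <<'E'
from h import *
crop("side",240,140,310,200,8,"s3")
E
```

```text
time: 8.6
eef_pos: [0.4989, -0.1174, 0.1196]
ee_rot: [0.999, -0.033, 0.001, -0.0]
contact_force: [0.8, 0.3, 1.1]
width: 0.423
gripper_force: 0.0
shift [-0.014  0.065  2.406] turn [-0.002 -0.009  0.016] | t 8.6 pos [ 498.9 -117.4  119.6] yaw -3.77 F [0.8 0.3 1.1] w 0.423 g 0.0
```

View pics/s3.png

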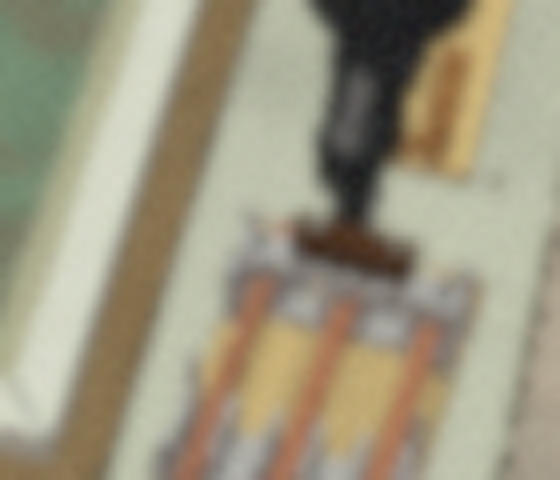

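The gripper is centred over the narrow bar's handle (355,240), and the broad rail is empty. Grip and lift.

```bash
python3 -m inch '{"steps":[[-0.15,[0,0.06,1.0],[0,0,0]],[-0.15,[0,0.06,2.0],[0,0,0]],[-0.15,[0,0.06,2.4],[0,0,0]],[-0.15,[0,0.06,2.4],[0,0,0]],[-0.15,[0,0.06,2.4],[0,0,0]]]}'; python3 -m inch '{"steps":[[-1,[0,0,0],[0,0,0]],[-1,[0,0,0],[0,0,0]],[-1,[0,0,0],[0,0,0]],[-1,[0,0,0],[0,0,0]],[-1,[0,0,0],[0,0,0]],[-1,[0,0,0],[0,0,0]],[-1,[0,0,0],[0,0,0]]]}';  python3 -m inch '{"steps":[[-1,[0,0,-0.5],[0,0,0]],[-1,[0,0,-1.2],[0,0,0]],[-1,[0,0,-2.2],[0,0,0]],[-1,[0,0,-3.6],[0,0,0]],[-1,[0,0,-5],[0,0,0]],[-1,[0,0,-5.2],[0,0,0]],[-1,[0,0,-5.2],[0,0,0]]]}'; python3 go.py 504 310 190 -3.9
```

```text
time: 9.15
eef_pos: [0.4989, -0.1202, 0.06]
ee_rot: [0.999, -0.034, 0.001, 0.0]
contact_force: [0.4, -0.8, 0.1]
width: 0.426
gripper_force: 0.0
time: 9.85
eef_pos: [0.4991, -0.1203, 0.0604]
ee_rot: [0.999, -0.034, 0.001, 0.0]
contact_force: [-1.1, 0.9, 6.3]
width: 0.175
gripper_force: 59.9
time: 10.55
eef_pos: [0.4982, -0.1204, 0.1901]
ee_rot: [0.999, -0.034, 0.001, 0.0]
contact_force: [-1.1, 0.1, -2.2]
width: 0.173
gripper_force: 58.9
shift [-9.4200e-01 -1.7191e+01 -1.2000e-02] turn [ 0.005 -0.015 -0.001] | t 10.6 pos [ 498.2 -120.4  190.1] yaw -3.91 F [-1.1  0.1 -2.2] w 0.173 g 58.9
```

```bash
python3 -m inch '{"steps":[[-1,[-0.1,-1.5,0],[0,0,0]],[-1,[-0.2,-3.2,0],[0,0,0]],[-1,[-0.3,-5,0],[0,0,0]],[-1,[-0.45,-6.8,0],[0,0,0]],[-1,[-0.55,-8.5,0],[0,0,0]],[-1,[-0.65,-10.3,0],[0,0,0]],[-1,[-0.7,-12,0],[0,0,0]],[-1,[-0.8,-13.7,0],[0,0,0]]]}' >/dev/null; python3 -m inch '{"steps":[[-1,[-0.1,-1.5,0],[0,0,0]],[-1,[-0.14,-2.5,0],[0,0,0]],[-1,[-0.14,-3.2,0],[0,0,0]],[-1,[-0.14,-3.5,0],[0,0,0]],[-1,[-0.14,-3.5,0],[0,0,0]],[-1,[-0.14,-3.5,0],[0,0,0]],[-1,[-0.14,-3.5,0],[0,0,0]]]}'; python3 -m inch '{"steps":[[-1,[0,0,1],[0,0,0]],[-1,[0,0,2.5],[0,0,0]],[-1,[0,0,4],[0,0,0]],[-1,[0,0,5],[0,0,0]],[-1,[0,0,5.4],[0,0,0]],[-1,[0,0,5.7],[0,0,0]],[-1,[0,0,5.8],[0,0,0]],[-1,[0,0,5.8],[0,0,0]]]}';python3 go.py 504 310 45 -3.9; python3 - <<'E'
from h import *
crop("side",215,235,300,335,6,"s4")
E
```

```text
time: 12.05
eef_pos: [0.504, 0.3084, 0.1884]
ee_rot: [0.999, -0.035, -0.0, 0.001]
contact_force: [0.1, 0.1, -2.7]
width: 0.173
gripper_force: 59.0
time: 12.85
eef_pos: [0.5049, 0.3108, 0.0456]
ee_rot: [0.999, -0.034, 0.001, -0.001]
contact_force: [0.4, 0.6, -2.5]
width: 0.168
gripper_force: 59.0
shift [-0.034  0.035  0.025] turn [-0.009 -0.018 -0.004] | t 12.8 pos [504.9 310.8  45.6] yaw -3.93 F [ 0.4  0.6 -2.5] w 0.168 g 59.0
```

View pics/s4.png

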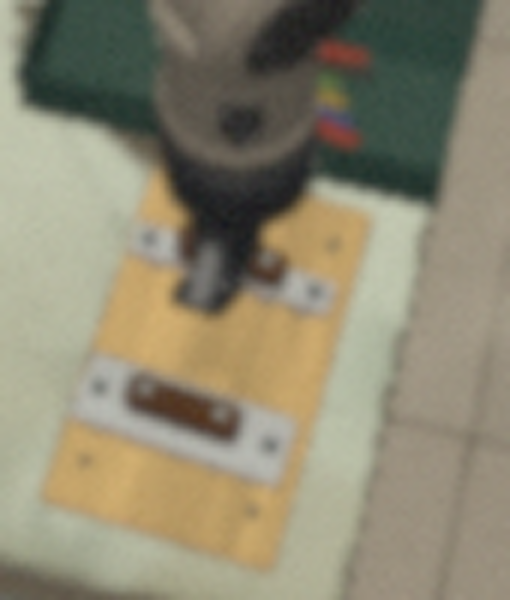

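Both bars now lie on the plank, the broad one standing free and the narrow one just above the wood. I lower it, release and look at the open rack.

```bash
python3 -m inch '{"steps":[[-1,[0,0,0.05],[0,0,0]],[-1,[0,0,0.05],[0,0,0]],[-1,[0,0,0.05],[0,0,0]]]}'; python3 -m inch '{"steps":[[-0.15,[0,0,0],[0,0,0]],[-0.15,[0,0,0],[0,0,0]],[-0.15,[0,0,0],[0,0,0]],[-0.15,[0,0,-1],[0,0,0]],[-0.15,[0,0,-3],[0,0,0]],[-0.15,[0,0,-5.5],[0,0,0]],[-0.15,[0,0,-5.5],[0,0,0]],[-0.15,[0,0,-5.5],[0,0,0]]]}'; python3 go.py 504 310 180 -3.9; python3 - <<'E'
from h import *
a=crop("top",236,198,318,252,9,"t1")
b=optics.capture("side");cv2.imwrite("pics/sb.png",b);cv2.imwrite("pics/ta.png",a)
E
```

```text
time: 13.2
eef_pos: [0.5051, 0.3111, 0.0454]
ee_rot: [0.999, -0.034, 0.002, -0.0]
contact_force: [-2.1, -2.6, 8.9]
width: 0.173
gripper_force: 60.5
time: 14.0
eef_pos: [0.5053, 0.3116, 0.183]
ee_rot: [0.999, -0.034, 0.003, -0.002]
contact_force: [0.1, 0.6, -0.9]
width: 0.425
gripper_force: 0.0
shift [-0.047  0.068  0.12 ] turn [-0.023 -0.036 -0.001] | t 14.0 pos [505.3 311.6 183. ] yaw -3.91 F [ 0.1  0.6 -0.9] w 0.425 g 0.0
```

View pics/t1.png

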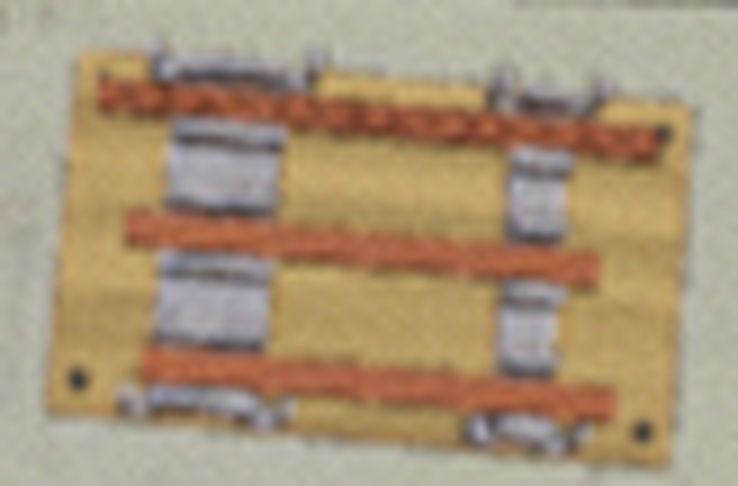

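The bars are off. The beaded liner (top strip, crop x 100 to 660) is in the far gap, with the plain ones at rows 250 and 385.

```bash
python3 - <<'E'
from h import *
a=cv2.imread("pics/ta.png");hsv=cv2.cvtColor(a,cv2.COLOR_BGR2HSV)
m=cv2.inRange(hsv,(0,140,60),(13,255,255));m[:198]=0;m[252:]=0;m[:,:236]=0;m[:,318:]=0
m=cv2.resize(m,None,fx=4,fy=4,interpolation=cv2.INTER_CUBIC);m=(m>127).astype(np.uint8)
cs,_=cv2.findContours(m,0,cv2.CHAIN_APPROX_NONE)
for c in cs:
    if cv2.contourArea(c)<400: continue
    P=onz("top",(c[:,0,:]+.5)/4-.5,.033)[:,:2]*1000
    print(np.round(np.r_[cv2.minAreaRect(P.astype(np.float32))[0],cv2.minAreaRect(P.astype(np.float32))[1],cv2.minAreaRect(P.astype(np.float32))[2]],1))
# nest groove: dark fences
n=cv2.inRange(hsv,(3,100,30),(14,255,140));n[:205]=0;n[255:]=0;n[:,:325]=0;n[:,415:]=0
cs,_=cv2.findContours(n,0,cv2.CHAIN_APPROX_NONE)
for c in cs:
    if cv2.contourArea(c)<10: continue
    P=onz("top",c[:,0,:],.02)[:,:2]*1000;r=cv2.minAreaRect(P.astype(np.float32));print("fence",np.round(np.r_[r[0],r[1],r[2]],1))
E
python3 go.py 542 -75 140 -94
```

```text
[460.4 -70.9 146.5  12.6  85.8]
[503.  -65.  147.5  12.6  84.9]
[544.  -70.3 177.   12.7  85.7]
fence [ 479.1 -398.8   11.5   55.6    0.9]
fence [ 478.5 -273.3   14.3   52.1    0.9]
fence [ 496.9 -437.5    8.7   46.6   87.3]
fence [ 512.1 -399.1   14.5   58.2    1. ]
fence [ 495.1 -234.7    8.7   43.2   89. ]
fence [ 512.9 -274.3   14.4   52.2    1. ]
shift [ 2.602 15.243  1.574] turn [ 1.6000e-02 -1.0000e-03  1.1262e+01] | t 14.1 pos [503.1 309.7 178.9] yaw -3.91 F [-0.6  0.  -0.3] w 0.423 g 0.0
```

```bash
python3 - <<'E'
from h import *
c1,r1=ray("top",[(246.5,189)]);c2,r2=ray("side",[(247.4,196.3)]);s=np.linalg.lstsq(np.c_[r1[0],-r2[0]],c2-c1,rcond=None)[0];print("frame corner",c1+s[0]*r1[0],c2+s[1]*r2[0]);print(env.get_state()["q"])
E
python3 go.py 544 -71 150 85.8
```

```text
frame corner [0.60053355 0.01906476 0.0570215 ] [0.60585157 0.01901102 0.058067  ]
[-0.22226234  0.37415763 -0.5110863   1.73115024  0.20303413  1.09106721
 -2.43742373]
shift [ 2.671 15.079  1.174] turn [ 1.0000e-03  1.6000e-02 -1.1213e+01] | t 14.1 pos [503.1 309.7 178.9] yaw -3.91 F [-0.6  0.  -0.3] w 0.423 g 0.0
```

```bash
python3 -m inch '{"steps":[[-0.34,[0.4,2,0],[0,0,-1]],[-0.34,[0.7,4,0],[0,0,-2]],[-0.34,[1,6,0],[0,0,-3]],[-0.34,[1.4,8,0],[0,0,-4]],[-0.34,[1.7,10,0],[0,0,-5]],[-0.34,[2,11.5,0],[0,0,-6]],[-0.34,[2.3,13,0],[0,0,-7]],[-0.34,[2.6,14.5,0],[0,0,-8]]]}' ; python3 go.py 544 -71 120 85.8
```

```text
time: 14.9
eef_pos: [0.5421, -0.0574, 0.1775]
ee_rot: [0.869, 0.495, -0.002, -0.001]
contact_force: [1.2, 0.6, -0.2]
width: 0.331
gripper_force: 0.0
shift [-0.423  0.353  2.3  ] turn [-0.032  0.008 -3.312] | t 14.9 pos [542.1 -57.4 177.5] yaw 59.3 F [ 1.2  0.6 -0.2] w 0.331 g 0.0
```

```bash
python3 -m inch '{"steps":[[-0.34,[-0.3,0.2,0.5],[0,0,-1]],[-0.34,[-0.3,0.2,1],[0,0,-2]],[-0.34,[-0.3,0.2,2],[0,0,-3.2]],[-0.34,[-0.3,0.2,2.3],[0,0,-3.2]],[-0.34,[-0.3,0.2,2.3],[0,0,-3.2]],[-0.34,[-0.3,0.2,2.3],[0,0,-3.2]],[-0.34,[-0.3,0.2,2.3],[0,0,-3.2]]]}' >/dev/null; python3 go.py 544 -71 60 85.8;  python3 -m inch '{"steps":[[-0.34,[0,0,0],[0,0,0]],[-0.34,[0,0,0],[0,0,0]]]}' >/dev/null; python3 go.py 544 -71 60 85.8
```

```text
shift [-0.289 -0.013  2.538] turn [ 0.01   0.002 -0.157] | t 15.6 pos [544.9 -63.8 123.4] yaw 84.55 F [ 0.4  0.8 -0.4] w 0.335 g 0.0
shift [-0.281 -0.005  2.536] turn [ 0.009  0.003 -0.152] | t 15.8 pos [544.7 -64.  123.4] yaw 84.58 F [-0.2 -0.3  0.1] w 0.328 g 0.0
```

```bash
python3 -m inch '{"steps":[[-0.34,[-0.28,-0.02,1],[0,0,-0.15]],[-0.34,[-0.28,-0.02,2],[0,0,-0.15]],[-0.34,[-0.28,-0.02,2.5],[0,0,-0.15]],[-0.34,[-0.28,-0.02,2.5],[0,0,-0.15]],[-0.34,[-0.28,-0.02,2.5],[0,0,-0.15]]]}' >/dev/null; python3 go.py 544 -71 20 85.8;  python3 - <<'E'
from h import *
crop("side",240,145,310,205,8,"s5")
E
```

```text
shift [-0.014  0.01   1.633] turn [ 0.007 -0.001  0.002] | t 16.3 pos [543.7 -70.6  60.8] yaw 85.81 F [ 0.9 -0.1 -0.7] w 0.332 g 0.0
```

View pics/s5.png

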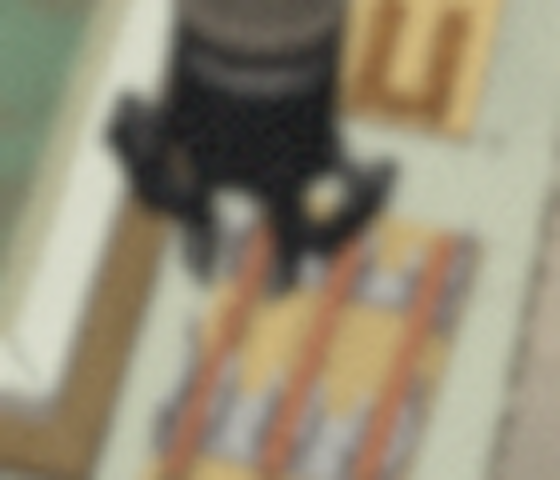

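The fingers straddle the far, beaded liner at crop (200–290, 270), clear of the middle one. Descend and grip.

```bash
python3 -m inch '{"steps":[[-0.34,[0,0,0.7],[0,0,0]],[-0.34,[0,0,1.2],[0,0,0]],[-0.34,[0,0,1.5],[0,0,0]],[-0.34,[0,0,1.65],[0,0,0]],[-0.34,[0,0,1.65],[0,0,0]]]}'; python3 -m inch '{"steps":[[-1,[0,0,0],[0,0,0]],[-1,[0,0,0],[0,0,0]],[-1,[0,0,0],[0,0,0]],[-1,[0,0,0],[0,0,0]],[-1,[0,0,0],[0,0,0]],[-1,[0,0,0],[0,0,0]]]}'; python3 go.py 544 -71 20 85.8
```

```text
time: 16.85
eef_pos: [0.5429, -0.0709, 0.0187]
ee_rot: [0.733, 0.681, -0.0, -0.0]
contact_force: [-0.0, 0.4, 0.8]
width: 0.33
gripper_force: 0.0
time: 17.45
eef_pos: [0.5446, -0.071, 0.0197]
ee_rot: [0.733, 0.681, 0.001, 0.001]
contact_force: [4.1, -1.4, 2.9]
width: 0.105
gripper_force: 61.2
shift [-0.    -0.025 -0.012] turn [ 0.022 -0.     0.   ] | t 17.4 pos [544.6 -71.   19.7] yaw 85.8 F [ 4.1 -1.4  2.9] w 0.105 g 61.2
```

```bash
python3 -m inch '{"steps":[[-1,[0,0,-0.3],[0,0,0]],[-1,[0,0,-0.8],[0,0,0]],[-1,[0,0,-1.4],[0,0,0]],[-1,[0,0,-2.2],[0,0,0]],[-1,[0,0,-3],[0,0,0]],[-1,[0,0,-3.6],[0,0,0]],[-1,[0,0,-4],[0,0,0]],[-1,[0,0,-4],[0,0,0]]]}'; python3 - <<'E'
from h import *
a=optics.capture("top");b=optics.capture("side")
W=np.hstack([cv2.resize(x,None,fx=5,fy=5,interpolation=2) for x in(a[195:255,240:320],b[135:195,240:310])])
cv2.imwrite("pics/m2.png",W)
E
python3 go.py 495.9 -336.5 120 90.8
```

```text
time: 18.25
eef_pos: [0.5433, -0.071, 0.1198]
ee_rot: [0.733, 0.681, 0.0, 0.001]
contact_force: [0.4, 0.4, -0.5]
width: 0.108
gripper_force: 60.9
shift [-10.726  -1.07   -0.064] turn [-0.012  0.001 -0.626] | t 18.4 pos [542.3 -71.  118.3] yaw 85.79 F [ 0.1  0.  -2.3] w 0.108 g 60.9
```

View pics/m2.png

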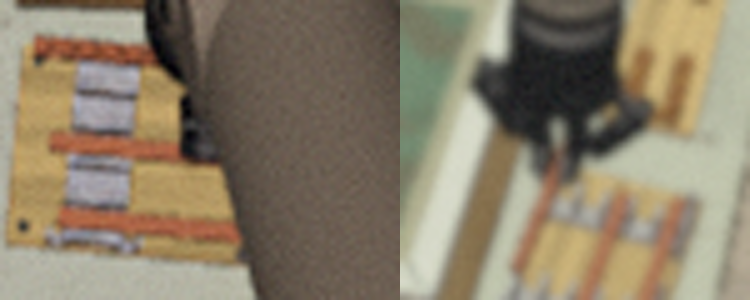

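The liner hangs level from the fingers, and the two plain ones stayed put. On to the nest.

```bash
python3 -m inch '{"steps":[[-1,[-1.5,-0.3,0],[0,0,-0.1]],[-1,[-3,-0.5,0],[0,0,-0.3]],[-1,[-4.7,-0.8,0],[0,0,-0.5]],[-1,[-6.4,-1,0],[0,0,-0.63]],[-1,[-8.1,-1.07,0],[0,0,-0.63]],[-1,[-9.7,-1.07,0],[0,0,-0.63]],[-1,[-10.7,-1.07,0],[0,0,-0.63]],[-1,[-10.7,-1.07,0],[0,0,-0.63]]]}' >/dev/null; python3 -m inch '{"steps":[[-1,[0,0,1],[0,0,0]],[-1,[0,0,1.8],[0,0,0]],[-1,[0,0,2.4],[0,0,0]],[-1,[0,0,2.4],[0,0,0]],[-1,[0,0,2.4],[0,0,0]]]}'; python3 go.py 495.9 -336.5 15 90.8;  python3 - <<'E'
from h import *
a=optics.capture("top");b=optics.capture("side")
W=np.hstack([cv2.resize(x,None,fx=4,fy=4,interpolation=2) for x in(a[190:260,320:425],b[95:165,265:335])])
cv2.imwrite("pics/m3.png",W)
E
```

```text
time: 19.65
eef_pos: [0.497, -0.3351, 0.0588]
ee_rot: [0.702, 0.713, 0.0, -0.0]
contact_force: [0.1, -0.1, 0.4]
width: 0.106
gripper_force: 60.9
shift [-0.054 -0.044  1.751] turn [-0.002 -0.004  0.01 ] | t 19.6 pos [ 497.  -335.1   58.8] yaw 90.88 F [ 0.1 -0.1  0.4] w 0.106 g 60.9
```

View pics/m3.png

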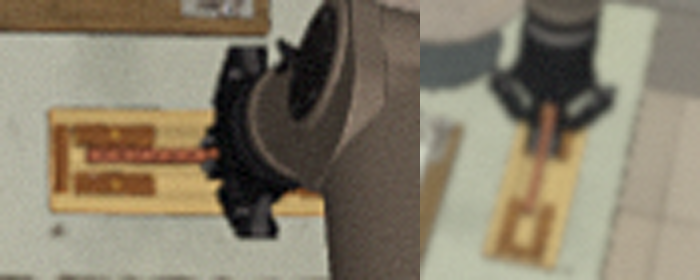

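The liner hangs over the groove, parallel to it (crop row 155). Lower it.

```bash
python3 -m inch '{"steps":[[-1,[-0.05,-0.03,0.6],[0,0,0]],[-1,[-0.05,-0.03,1],[0,0,0]],[-1,[-0.05,-0.03,1.3],[0,0,0]],[-1,[-0.05,-0.03,1.5],[0,0,0]],[-1,[-0.05,-0.03,1.65],[0,0,0]],[-1,[-0.05,-0.03,1.75],[0,0,0]],[-1,[-0.05,-0.03,1.75],[0,0,0]]]}'; python3 go.py 495.9 -336.5 13 90.8
```

```text
time: 20.45
eef_pos: [0.496, -0.337, 0.0149]
ee_rot: [0.702, 0.712, -0.0, -0.0]
contact_force: [0.3, 0.5, -0.4]
width: 0.107
gripper_force: 60.9
shift [ 0.019 -0.003  0.077] turn [-0.002 -0.001  0.006] | t 20.4 pos [ 496.  -337.    14.9] yaw 90.85 F [ 0.3  0.5 -0.4] w 0.107 g 60.9
```

```bash
python3 -m inch '{"steps":[[-1,[0,0,0.05],[0,0,0]],[-1,[0,0,0.07],[0,0,0]],[-1,[0,0,0.07],[0,0,0]]]}'; python3 -m inch '{"steps":[[-0.6,[0,0,0],[0,0,0]],[-0.34,[0,0,-0.05],[0,0,0]],[-0.34,[0,0,-0.05],[0,0,0]],[-0.34,[0,0,-0.5],[0,0,0]],[-0.34,[0,0,-1.5],[0,0,0]],[-0.34,[0,0,-3.2],[0,0,0]],[-0.34,[0,0,-5],[0,0,0]],[-0.34,[0,0,-6.6],[0,0,0]]]}'; python3 go.py 504.9 310.8 180 -3.9
```

```text
time: 20.75
eef_pos: [0.4963, -0.3372, 0.0137]
ee_rot: [0.702, 0.712, 0.0, 0.0]
contact_force: [-0.2, -1.0, -0.4]
width: 0.107
gripper_force: 61.0
time: 21.55
eef_pos: [0.4965, -0.337, 0.1815]
ee_rot: [0.702, 0.712, 0.0, 0.001]
contact_force: [0.3, -0.1, 0.3]
width: 0.33
gripper_force: 0.0
shift [25.903  0.727  0.035] turn [ 1.5000e-02 -4.0000e-03  1.1845e+01] | t 21.6 pos [ 496.5 -337.   181.5] yaw 90.86 F [ 0.3 -0.1  0.3] w 0.33 g 0.0
```

```bash
python3 -m inch '{"steps":[[-0.15,[1.8,0,0],[0,0,0.8]],[-0.15,[3.6,0.1,0],[0,0,1.6]],[-0.15,[5.4,0.2,0],[0,0,2.4]],[-0.15,[7.2,0.2,0],[0,0,3.2]],[-0.15,[9,0.3,0],[0,0,4]],[-0.15,[10.8,0.4,0],[0,0,4.8]],[-0.15,[12.6,0.4,0],[0,0,5.6]],[-0.15,[14.4,0.4,0],[0,0,6.4]]]}'; python3 - <<'E'
from h import *
a=optics.capture("top");b=optics.capture("side")
W=np.hstack([cv2.resize(x,None,fx=5,fy=5,interpolation=2) for x in(a[200:260,325:415],b[110:170,275:325])])
cv2.imwrite("pics/m4.png",W);cv2.imwrite("pics/tb.png",a)
E
python3 go.py 504.9 310.8 180 -3.9
```

```text
time: 22.35
eef_pos: [0.5007, 0.025, 0.1795]
ee_rot: [0.942, 0.337, 0.001, 0.001]
contact_force: [1.1, -0.1, 0.5]
width: 0.428
gripper_force: 0.0
shift [ 7.351 -8.419  0.038] turn [-0.018 -0.025  5.518] | t 22.4 pos [500.6  31.4 180. ] yaw 40.24 F [-0.9 -0.8 -0.3] w 0.425 g 0.0
```

View pics/m4.png

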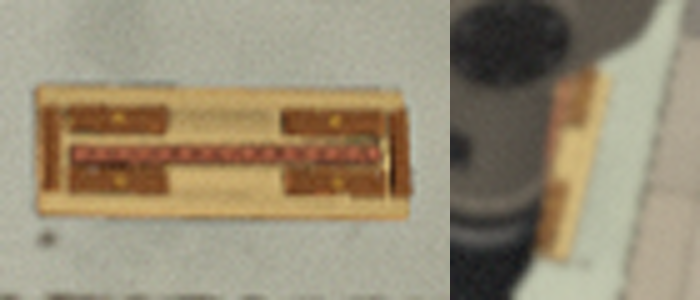

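The beaded liner lies seated in the nest's groove between the fences, beads up (crop row 155). Back for the narrow bar.

```bash
python3 -m inch '{"steps":[[-0.15,[1,-1.1,0],[0,0,0.9]],[-0.15,[2.1,-2.3,0],[0,0,1.8]],[-0.15,[3.2,-3.6,0],[0,0,2.7]],[-0.15,[4.3,-4.9,0],[0,0,3.6]],[-0.15,[5.5,-6.2,0],[0,0,4.5]],[-0.15,[6.5,-7.4,0],[0,0,5.52]],[-0.15,[7.35,-8.42,0],[0,0,5.52]],[-0.15,[7.35,-8.42,0],[0,0,5.52]]]}'>/dev/null; python3 -m inch '{"steps":[[-0.15,[0,0,0],[0,0,0]],[-0.15,[0,0,0],[0,0,0]],[-0.15,[0,0,0],[0,0,0]]]}'>/dev/null; python3 go.py 504.9 310.8 46 -3.9; python3 -m inch '{"steps":[[-0.15,[0,0,0],[0,0,0]]]}'>/dev/null; python3 go.py 504.9 310.8 46 -3.9
```

```text
shift [-0.187 -0.411  5.298] turn [ 0.009 -0.003 -0.096] | t 23.6 pos [508.7 300.4 178.5] yaw -4.67 F [ 0.5  0.2 -0.4] w 0.424 g 0.0
shift [-0.18  -0.388  5.3  ] turn [ 0.005 -0.003 -0.093] | t 23.6 pos [508.6 300.9 178.5] yaw -4.64 F [-0.4  0.  -0. ] w 0.431 g 0.0
```

```bash
python3 -m inch '{"steps":[[-0.15,[-0.18,-0.4,0],[0,0,-0.09]],[-0.15,[-0.18,-0.4,1],[0,0,-0.09]],[-0.15,[-0.18,-0.4,2],[0,0,-0.09]],[-0.15,[-0.18,-0.4,2.5],[0,0,-0.09]],[-0.15,[-0.18,-0.4,2.5],[0,0,-0.09]],[-0.15,[-0.18,-0.4,2.5],[0,0,-0.09]]]}'>/dev/null; for i in 1 2 3; do python3 -m inch '{"steps":[[-0.15,[0,0,0],[0,0,0]]]}'>/dev/null; python3 go.py 504.9 310.8 46 -3.9;done
```

```text
shift [-0.006  0.114  2.85 ] turn [-0.01  -0.014  0.013] | t 24.4 pos [505.1 313.5 117.2] yaw -3.8 F [-0.2 -0.3 -0.3] w 0.428 g 0.0
shift [-0.005  0.104  2.845] turn [-0.009 -0.014  0.012] | t 24.4 pos [505.1 313.3 117.1] yaw -3.8 F [ 0.   0.4 -0.4] w 0.424 g 0.0
shift [0.006 0.091 2.829] turn [-0.005 -0.009  0.011] | t 24.6 pos [504.8 313.  116.7] yaw -3.81 F [ 0.1 -0.5 -0.3] w 0.425 g 0.0
```

```bash
python3 -m inch '{"steps":[[-0.15,[0,0.06,1],[0,0,0]],[-0.15,[0,0.06,2],[0,0,0]],[-0.15,[0,0.06,2.6],[0,0,0]],[-0.15,[0,0.06,2.82],[0,0,0]],[-0.15,[0,0.06,2.82],[0,0,0]],[-0.15,[0,0.06,2.82],[0,0,0]]]}'>/dev/null;python3 go.py 504.9 310.8 46 -3.9; python3 -m inch '{"steps":[[-1,[0,0,0],[0,0,0]],[-1,[0,0,0],[0,0,0]],[-1,[0,0,0],[0,0,0]],[-1,[0,0,0],[0,0,0]],[-1,[0,0,0],[0,0,0]],[-1,[0,0,0],[0,0,0]]]}'>/dev/null;python3 go.py 504.9 310.8 46 -3.9;  python3 -m inch '{"steps":[[-1,[0,0,-0.5],[0,0,0]],[-1,[0,0,-1.5],[0,0,0]],[-1,[0,0,-3],[0,0,0]],[-1,[0,0,-4.5],[0,0,0]],[-1,[0,0,-5.8],[0,0,0]],[-1,[0,0,-5.8],[0,0,0]],[-1,[0,0,-5.8],[0,0,0]]]}'; python3 go.py 498.8 -120.2 190 -3.9
```

```text
shift [0.003 0.042 0.013] turn [-0.007 -0.01   0.013] | t 25.1 pos [504.9 311.8  46.3] yaw -3.8 F [0.1 0.6 0.2] w 0.425 g 0.0
shift [-0.002  0.038  0.027] turn [-0.006 -0.013  0.012] | t 25.8 pos [505.  311.8  46.7] yaw -3.81 F [-1.2 -0.7  5.3] w 0.172 g 60.1
time: 26.45
eef_pos: [0.504, 0.311, 0.1907]
ee_rot: [0.999, -0.033, 0.0, 0.0]
contact_force: [-0.7, -0.7, -3.6]
width: 0.172
gripper_force: 59.2
shift [ 0.935 17.223  0.033] turn [ 0.002 -0.004  0.013] | t 26.4 pos [504.  311.  190.7] yaw -3.8 F [-0.7 -0.7 -3.6] w 0.172 g 59.2
```

```bash
python3 -m inch '{"steps":[[-1,[0.1,1.5,0],[0,0,0]],[-1,[0.2,3.2,0],[0,0,0]],[-1,[0.3,5,0],[0,0,0]],[-1,[0.45,6.8,0],[0,0,0]],[-1,[0.55,8.5,0],[0,0,0]],[-1,[0.65,10.3,0],[0,0,0]],[-1,[0.75,12,0],[0,0,0]],[-1,[0.85,13.7,0],[0,0,0]]]}' >/dev/null; python3 -m inch '{"steps":[[-1,[0.09,1.5,0],[0,0,0]],[-1,[0.09,2.7,0],[0,0,0]],[-1,[0.09,3.52,0],[0,0,0]],[-1,[0.09,3.52,1],[0,0,0]],[-1,[0.09,3.52,2.2],[0,0,0]],[-1,[0.09,3.52,3],[0,0,0]],[-1,[0.09,3.52,3],[0,0,0]],[-1,[0.09,3.52,3],[0,0,0]]]}'>/dev/null;python3 go.py 499 -120.2 60 -3.9;python3 -m inch '{"steps":[[-1,[0,0,0],[0,0,0]],[-1,[0,0,0],[0,0,0]],[-1,[0,0,0],[0,0,0]],[-1,[0,0,0],[0,0,0]],[-1,[0,0,0],[0,0,0]]]}'>/dev/null;python3 go.py 499 -120.2 60 -3.9
```

```text
shift [0.045 0.021 2.176] turn [-0.004  0.021  0.014] | t 28.1 pos [ 498.1 -119.6  114.4] yaw -3.79 F [ 0.6 -0.  -3.2] w 0.177 g 59.2
shift [-0.012  0.009  2.231] turn [ 0.002 -0.004  0.012] | t 28.6 pos [ 499.3 -120.   115.8] yaw -3.8 F [-0.1 -0.4 -2.8] w 0.17 g 59.3
```

```bash
python3 -m inch '{"steps":[[-1,[0,0,0.6],[0,0,0.01]],[-1,[0,0,1.2],[0,0,0.01]],[-1,[0,0,1.5],[0,0,0.01]],[-1,[0,0,1.65],[0,0,0.01]],[-1,[0,0,1.75],[0,0,0.01]],[-1,[0,0,1.75],[0,0,0.01]]]}';python3 go.py 499 -120.2 60 -3.9;python3 -m inch '{"steps":[[-1,[0,0,0.1],[0,0,0]],[-1,[0,0,0.2],[0,0,0]],[-1,[0,0,0.3],[0,0,0]],[-1,[0,0,0.4],[0,0,0]],[-1,[0,0,0.45],[0,0,0]],[-1,[0,0,0.45],[0,0,0]]]}';python3 go.py 499 -120.2 60 -3.9
```

```text
time: 29.15
eef_pos: [0.4994, -0.1199, 0.0718]
ee_rot: [0.999, -0.034, 0.0, 0.0]
contact_force: [-0.2, -0.1, -2.6]
width: 0.165
gripper_force: 59.4
shift [-0.013  0.013  0.473] turn [ 0.001 -0.002  0.003] | t 29.1 pos [ 499.4 -119.9   71.8] yaw -3.88 F [-0.2 -0.1 -2.6] w 0.165 g 59.4
time: 29.75
eef_pos: [0.4992, -0.1199, 0.0616]
ee_rot: [0.999, -0.034, -0.0, 0.0]
contact_force: [-4.3, 0.7, 7.7]
width: 0.171
gripper_force: 60.7
shift [-0.006  0.011  0.066] turn [0.005 0.004 0.001] | t 29.8 pos [ 499.2 -119.9   61.6] yaw -3.89 F [-4.3  0.7  7.7] w 0.171 g 60.7
```

Contact came at TCP z 61.6, which matches a bar origin of 33 mm: fully seated. Release and fetch the broad bar.

```bash
python3 -m inch '{"steps":[[-0.15,[0,0,0],[0,0,0]],[-0.15,[0,0,0],[0,0,0]],[-0.15,[0,0,0],[0,0,0]],[-0.15,[0,0,-1],[0,0,0]],[-0.15,[0,0,-3],[0,0,0]],[-0.15,[0,0,-5],[0,0,0]],[-0.15,[0,0,-5],[0,0,0]],[-0.15,[0,0,-5],[0,0,0]]]}'>/dev/null; python3 go.py 507.8 395.2 185 -3.9
```

```text
shift [ -1.091 -20.587   0.051] turn [ 0.007 -0.023  0.001] | t 30.6 pos [ 500.  -120.1  186.8] yaw -3.9 F [ 0.4 -0.6 -0.9] w 0.424 g 0.0
```

```bash
python3 -m inch '{"steps":[[-0.15,[-0.2,-2,0],[0,0,0]],[-0.15,[-0.4,-4,0],[0,0,0]],[-0.15,[-0.5,-6,0],[0,0,0]],[-0.15,[-0.6,-8,0],[0,0,0]],[-0.15,[-0.7,-10,0],[0,0,0]],[-0.15,[-0.8,-12,0],[0,0,0]],[-0.15,[-0.9,-14,0],[0,0,0]],[-0.15,[-1.07,-16,0],[0,0,0]]]}' >/dev/null; python3 -m inch '{"steps":[[-0.15,[0,-2,0],[0,0,0]],[-0.15,[0,-4,0],[0,0,0]],[-0.15,[0,-4.58,0],[0,0,0]],[-0.15,[0,-4.58,0.5],[0,0,0]],[-0.15,[0,-4.58,2],[0,0,0]],[-0.15,[0,-4.58,2.5],[0,0,0]],[-0.15,[0,-4.58,2.5],[0,0,0]],[-0.15,[0,-4.58,2.5],[0,0,0]]]}'>/dev/null; python3 -m inch '{"steps":[[-0.15,[0,0,0],[0,0,0]],[-0.15,[0,0,0],[0,0,0]],[-0.15,[0,0,0],[0,0,0]],[-0.15,[0,0,0],[0,0,0]]]}'>/dev/null; python3 go.py 507.8 395.2 46 -3.9
```

```text
shift [ 0.007 -0.029  3.101] turn [-0.004 -0.006  0.002] | t 32.5 pos [507.5 394.4 123.5] yaw -3.88 F [ 0.2  0.6 -1. ] w 0.423 g 0.0
```

```bash
python3 -m inch '{"steps":[[-0.15,[0,-0.03,1],[0,0,0]],[-0.15,[0,-0.03,2],[0,0,0]],[-0.15,[0,-0.03,2.8],[0,0,0]],[-0.15,[0,-0.03,3.1],[0,0,0]],[-0.15,[0,-0.03,3.1],[0,0,0]],[-0.15,[0,-0.03,3.1],[0,0,0]]]}'>/dev/null;python3 go.py 507.8 395.2 46 -3.9; python3 -m inch '{"steps":[[-1,[0,0,0],[0,0,0]],[-1,[0,0,0],[0,0,0]],[-1,[0,0,0],[0,0,0]],[-1,[0,0,0],[0,0,0]],[-1,[0,0,0],[0,0,0]],[-1,[0,0,0],[0,0,0]]]}'>/dev/null;python3 go.py 507.8 395.2 46 -3.9;  python3 -m inch '{"steps":[[-1,[0,0,-0.5],[0,0,0]],[-1,[0,0,-1.5],[0,0,0]],[-1,[0,0,-3],[0,0,0]],[-1,[0,0,-4.5],[0,0,0]],[-1,[0,0,-5.8],[0,0,0]],[-1,[0,0,-5.8],[0,0,0]],[-1,[0,0,-5.8],[0,0,0]]]}'; python3 go.py 506 -19.5 190 -3.9
```

```text
shift [-0.001  0.019  0.015] turn [-0.008 -0.008  0.003] | t 33.1 pos [507.9 395.7  46.4] yaw -3.88 F [0.5 0.9 0.8] w 0.425 g 0.0
shift [-0.011  0.016  0.036] turn [-0.008 -0.013  0.001] | t 33.8 pos [508.1 395.6  46.9] yaw -3.89 F [-0.1 -1.2  6.3] w 0.169 g 60.1
time: 34.45
eef_pos: [0.507, 0.3946, 0.1903]
ee_rot: [0.999, -0.034, 0.0, 0.0]
contact_force: [-0.1, -0.7, -4.4]
width: 0.173
gripper_force: 59.0
shift [ 1.079 16.529  0.02 ] turn [ 0.004 -0.001  0.003] | t 34.5 pos [507.  394.6 190.3] yaw -3.88 F [-0.1 -0.7 -4.4] w 0.173 g 59.0
```

```bash
python3 -m inch '{"steps":[[-1,[0.1,1.5,0],[0,0,0]],[-1,[0.2,3.2,0],[0,0,0]],[-1,[0.3,5,0],[0,0,0]],[-1,[0.45,6.8,0],[0,0,0]],[-1,[0.55,8.5,0],[0,0,0]],[-1,[0.65,10.3,0],[0,0,0]],[-1,[0.75,12,0],[0,0,0]],[-1,[0.9,13.7,0],[0,0,0]]]}' >/dev/null; python3 -m inch '{"steps":[[-1,[0.17,1.5,0],[0,0,0]],[-1,[0.17,2.5,0],[0,0,0]],[-1,[0.17,2.82,0],[0,0,0]],[-1,[0.17,2.82,1],[0,0,0]],[-1,[0.17,2.82,2.2],[0,0,0]],[-1,[0.17,2.82,3],[0,0,0]],[-1,[0.17,2.82,3],[0,0,0]],[-1,[0.17,2.82,3],[0,0,0]]]}'>/dev/null;python3 -m inch '{"steps":[[-1,[0,0,0],[0,0,0]],[-1,[0,0,0],[0,0,0]],[-1,[0,0,0],[0,0,0]],[-1,[0,0,0],[0,0,0]],[-1,[0,0,0],[0,0,0]]]}'>/dev/null;python3 go.py 506 -19.5 61.5 -3.9
```

```text
shift [-0.01   0.023  2.17 ] turn [ 0.001 -0.005  0.001] | t 36.5 pos [506.3 -18.9 115.8] yaw -3.89 F [ 0.6 -0.1 -3.2] w 0.172 g 59.4
```

```bash
python3 -m inch '{"steps":[[-1,[0,0.01,0.6],[0,0,0]],[-1,[0,0.01,1.2],[0,0,0]],[-1,[0,0.01,1.5],[0,0,0]],[-1,[0,0.01,1.65],[0,0,0]],[-1,[0,0.01,1.75],[0,0,0]],[-1,[0,0.01,1.75],[0,0,0]]]}';python3 -m inch '{"steps":[[-1,[0,0,0.1],[0,0,0]],[-1,[0,0,0.2],[0,0,0]],[-1,[0,0,0.3],[0,0,0]],[-1,[0,0,0.4],[0,0,0]],[-1,[0,0,0.45],[0,0,0]],[-1,[0,0,0.45],[0,0,0]]]}'
```

```text
time: 37.15
eef_pos: [0.5063, -0.0191, 0.0718]
ee_rot: [0.999, -0.034, 0.0, 0.0]
contact_force: [0.4, 0.2, -3.5]
width: 0.17
gripper_force: 59.4
time: 37.75
eef_pos: [0.5061, -0.0192, 0.0618]
ee_rot: [0.999, -0.034, -0.0, 0.001]
contact_force: [-5.4, -0.7, 9.8]
width: 0.17
gripper_force: 61.2
```

```bash
python3 -m inch '{"steps":[[-0.15,[0,0,0],[0,0,0]],[-0.15,[0,0,0],[0,0,0]],[-0.15,[0,0,0],[0,0,0]],[-0.15,[0,0,-1],[0,0,0]],[-0.15,[0,0,-3],[0,0,0]],[-0.15,[0,0,-5],[0,0,0]],[-0.15,[0,0,-5.5],[0,0,0]],[-0.15,[0,0,-5.5],[0,0,0]]]}'>/dev/null; python3 -m inch '{"steps":[[-0.15,[0,-2,-0.5],[0,0,0]],[-0.15,[0,-4,-1],[0,0,0]],[-0.15,[0,-6,-1],[0,0,0]],[-0.15,[0,-8,-1],[0,0,0]],[-0.15,[0,-10,-1],[0,0,0]],[-0.15,[0,-12,-1],[0,0,0]],[-0.15,[0,-12,-1],[0,0,0]],[-0.15,[0,-12,-1],[0,0,0]]]}'; python3 - <<'E'
from h import *
a=optics.capture("top");b=optics.capture("side")
W=np.zeros((590,800,3),np.uint8)
t=cv2.resize(a[197:255,235:413],None,fx=4.4,fy=4.4,interpolation=2);W[:t.shape[0],:t.shape[1]]=t
s=cv2.resize(b[110:215,240:320],None,fx=3.1,fy=3.1,interpolation=2);W[260:260+s.shape[0],:s.shape[1]]=s
u=cv2.resize(a[110:262,85:235],None,fx=2.1,fy=2.1,interpolation=2);W[260:260+u.shape[0],300:300+u.shape[1]]=u
cv2.imwrite("pics/fin.png",W)
E
```

```text
time: 39.35
eef_pos: [0.5246, 0.2815, 0.2201]
ee_rot: [0.999, -0.032, -0.002, 0.001]
contact_force: [0.2, -1.4, -0.0]
width: 0.424
gripper_force: 0.0
```

View pics/fin.png

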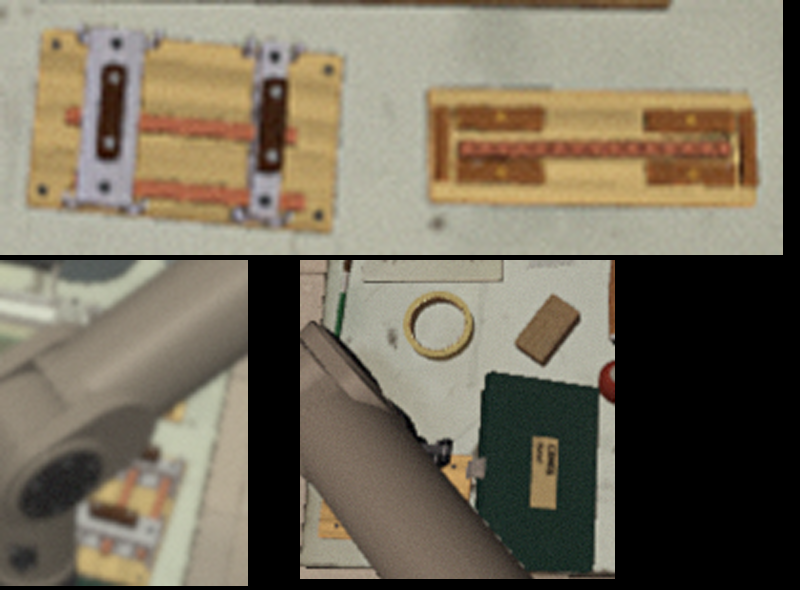

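Both bars sit on their own rails between the lugs, at crop (110,115) and (268,130), over the plain liners. The beaded liner is in the nest at (595,149), and the tape and pad block haven't moved. I'm handing in.

```bash
python3 -c "
from plant import sign_off
print(sign_off())"
```

```text
the job is handed in; nothing more can be done
None
```

The job is handed in, but no verdict came back: the last picture and contact readings show the beaded liner in the printing nest, beads up, and both bars fully down on their own rails over the plain liners, at about 39 s on the robot's clock.

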